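# Clamp the lidded tub for taping

### The arm

A 6-joint arm with a two-finger parallel gripper is mounted at the origin on a cart in front of the work surface, level with it; the furniture and walls round the work are solid. World frame = base frame: x ahead of the robot, y to its left, z up, the work surface at z = 0. Lengths are in m, angles in degrees, forces in N, time in s.
With the tool pointing down it reaches from about 0.3 to 0.75 m from the base axis. Payload 8.5 kg.
Tool frame: the origin (TCP) lies midway between the tips of the shut fingers; the grasp point (between the pads) lies 19 mm behind it (env.tcp_to_grasp is the z of the grasp point in the tool frame, in m); z points along the fingers, y is the line along which they close (so a half turn about z gives the same grasp; the last joint's range is limited). The gripper opens to 85 mm and grips with 20 to 120 N. Pads are 22 mm wide; open, the fingers measure 114 mm over their backs; the gripper's body (76 mm by 85 mm) begins 54 mm behind the grasp point. The pads swing forward as they close: fully open they stand 13 mm farther back than shut.
Start: joints at [50.919, 21.807, 74.336, -0, 83.858, -12.336], TCP at [0.248, 0.491, 0.231] pointing down, gripper open.
Joint ranges: [-178.18, 178.18], [-50.72, 133.34], [12.68, 142.11], [-81.47, 261.47], [9.98, 163.14], [-165.26, 165.26]. Speed limits (degrees/s): [136.94, 136.94, 180, 180, 180, 180].

### API

Orientations are given as a 3x3 rotation matrix whose columns are the frame's x, y, z axes.
In Python, from rig import env, imaging, job, models gives the robot as it stands. The module is installed in compiled form; this text tells all that it offers.
- The arm moves only by the tool jog_arm, never from a script. Its argument "plan" is text: rows parted by semicolons, each of 7 numbers parted by spaces: the turn, a rotation vector about the tool's x, y, z in degrees, then the shift along the tool's x, y, z in cm, then the closure in counts, from 0 (fully open) to 255 (shut). In form: rx ry rz x y z claw; .... A call has 1 to 10 rows; each row shifts and turns the commanded pose from where the row before left it, along the tool's axes as they then stand; what a row does not reach is not made up. A row lasts 1/12 s, in which the tool goes at most 41.7 mm and 7.16 degrees, less where a joint would pass 70% of its speed; a pose out of reach is approached as far as the arm can. A call with a gripper value outside its range is refused whole. The fingers move at their own pace and stop on an object; "grip_force" is the grip in N (left out, the last holds). Time passes only in rows, so rows that do not move let the fingers close. It gives the time, the measured TCP pose, the force, the opening and the grip force at its end, in the units of the state.
- env.observe(): the state, without advancing time (a new reading comes with each control period).
- imaging.get_image(name): name is "scene" or "top" or "wrist"; returns a dict with "pixels" (400x640x3 uint8, red, green, blue), "depth" (400x640 float32, m along the optical axis (not along the pixel's ray), 0 where there is no reading), "fov_y" (degrees; the focal length in pixels is half the picture's height over the tangent of half this angle, whatever the lens; pixels are square), "cx", "cy" (the principal point, pixels), "distortion" ([k1, k2, p1, p2, k3] as OpenCV has them; the pictures are not rectified), "world_from_camera" (4x4, takes a point from camera to world coordinates). Camera axes: x right, y down, z forward; pixel columns grow to the right and rows downward; lengths in m; the calibration is good to about 2 mm. A picture is of the moment at which its call begins.
- job.close_job(): hands the job in; it is judged then, once.
Trained networks look in the newest picture that a camera, given by its name, has taken for a name from the list of things; names that differ only in an ending like _2 or _b are one class to them, and where a whole thing is asked for, a point or a joint stands for the part that bears it (a point fixed in the world has none). Each returns a list of dicts, best first, with "confidence" (0 to 1); they miss things now and then, are a little off and sometimes report something else, mostly with a low value. They report only what shows in the picture. A call takes as long as a camera call. They do not tell look-alikes from the thing itself.
- models.outline_of(camera, query): "region" (400x640 bool, what is visible of it) and "bbox" ([centre column, centre row, width, height] in pixels, round what is visible of it).
- models.tip_of(camera, query): "at" ([column, row] in pixels: a listed point, or the origin of a listed thing).
The state is a dict: "time_s": time; "q": joint angles; "qvel": joint speeds; "joint_efforts": joint torques, N m; "position": TCP position; "tool_rot": TCP orientation; "ft_force": force on the tool from outside, world axes, zero at the start; "wrist_torque": the same for the moment, N m; "grip_width": finger opening in m; "gripper_force": force on a finger pad.
Only numpy, scipy, OpenCV 4.12 (cv2) and the standard library are available. Lean on these libraries where they do the work, as an engineer would, in place of code of your own. Each camera call takes 0.05 s, during which the arm holds its last target. There are 200 camera calls.

### The job

Hold the lidded deli tub fast in the blue ratchet clamp while a colleague tapes its lid. Turn the yellow lock knob until it clicks past its detent to free the trigger, then pump the red trigger against the black handle until the sprung pad has pushed the tub against the two rubber posts and the end of the blue tube stands in the green part of the pad's stem (pad about half pressed in; never as far as the red part, that would crush the tub). Finish while still holding the trigger squeezed home between the fingers; work the clamp only by knob and trigger and leave the tub and everything else on the table alone.

Things in the scene. Friction and masses are not known exactly. Their poses are not given: they have to be found in the camera images.
- clamp: clamp stand, fixed: grey base plate 274 x 112 x 8 mm, blue housing. Origin at table height under the bar; x runs along the bar towards the tub, z up; handle, trigger and knob lie on the -y side. Offsets below: this frame, mm. Two rubber posts (16 mm thick, tops at z 44) at (193.5, +-32). Only knob and tub's lid rise above 50 mm
- knob (a joint): lock knob turning about the vertical axis through (37.5, -34); 0 to 1.3 rad, growing counterclockwise seen from above. It starts near 0, where its dark lug stops the trigger half way (do not force it); a spring detent resists (under 0.1 N m) from about 0.3 to 0.65 rad and then clicks it on; it must end past 1.05 rad, best at its stop at 1.3. It stays where it is left
- knob_grip (a point): the knob's yellow bar grip, 36 mm long, 10 mm thick, z from 44 to 77 mm (round skirt of radius 16 mm below z 45). The point is on the axis at z 66 mm; its x axis runs along the bar grip and turns with the knob (along the clamp's x at joint value 0)
- trigger (a joint): hinged trigger, 0 (let go, open) to 0.26 rad (squeezed home at its stop); its return spring opens it by about 5 N at the grip. A squeeze takes up to about 20 N at the grip. A full stroke moves the bar on by one tooth (7 mm; the first one 1 to 8 mm); let it open fully (below 0.02 rad) before the next squeeze. Only works when the knob is unlocked
- trigger_grip (a point): middle of the trigger's red grip, a block 12 mm thick, 54 mm long, from z 14 to 50 mm. In the clamp's frame the point is at (7, -106.5, 32) open and (-7, -106.5, 32) squeezed; a squeeze moves it 15 mm straight to -x, towards the handle
- handle_grip (a point): middle of the fixed black handle, a block like the trigger's, at (-32, -107, 32); it does not move. Outer width over handle and trigger is 51 mm open and 37 mm squeezed. As only the trigger moves, centre the gripper at (-20, -107), where the two lie when squeezed, fingers closing along the clamp's x
- jaw (a joint): how far the toothed bar has been pumped, 0 to 0.06 m; the ratchet never goes back by itself (it holds about 14 N)
- pad (a joint): how far the sprung pad is pressed into the blue tube at the front of the bar, 0 (free) to 0.020 m, 0.7 N per mm. The stem shows white for the first 4 mm (too loose), green from 4 to 12 mm (right), red after that (crushing from 13 mm). One stroke takes it from the white well into the green, the next into the red
- pad_face (a point): centre of the pad's rubber face (disc of 30 mm, 6 mm thick), at (70 + jaw - pad, 0, 32)
- tub: white deli tub with a fixed lid, 99 mm across the lid, 52 mm high, 0.15 kg, standing loose on the base plate (underside at z 8 mm). Origin at the centre of its underside. It starts 3 to 8 mm short of the posts, the pad 10 to 32 mm away from its side, and is pressed home by the pad
- tape_roll: roll of brown tape, 94 mm across, 48 mm high; bystander
- marker: black marker, 132 mm long; bystander
- shears: red handled kitchen shears, 184 mm long; bystander
- crab_leg: piece of cooked orange crab leg, 96 x 36 x 11 mm; bystander
Not all that is in view belongs to the job. What is shaped like the tub but pink or turquoise is not meant.

How it is judged:
By the outcome, as a careful person would: the job done as asked, in the order asked, and still so for the second after the job is handed in, while the arm keeps its last pose, push and grip.
It also fails if it takes over 58 s, if anything falls off the work surface, if the arm or the gripper's body presses on something with over 40 N, if the wrist force passes 120 N, or if a joint passes its speed limit or range.

## Working session

There is one attempt and no reset: what is moved stays moved. The work goes in short steps, Python scripts to look and compute and a tool call to move; the robot and the scene stay as the last step left them, time stands still between calls to the robot, and variables do not carry over. Pictures are saved under pics/ and viewed, at most 10 in all, crops included, and the job is handed in when it is done.

Besides the shell and the picture viewer there is one more tool, called as name(argument=value, ...) on one line, values as JSON. jog_arm: Moves the arm, as the interface text tells. Its arguments: {"type":"object","properties":{"plan":{"type":"string"},"grip_force":{"type":"number"}},"required":["plan"]}

```bash
mkdir -p pics
cat > h.py <<'E'
import numpy as np, cv2
from rig import env, imaging, job, models
np.set_printoptions(precision=4,suppress=True)
def K(im):
    f=200/np.tan(np.radians(im["fov_y"])/2); return np.array([[f,0,im["cx"]],[0,f,im["cy"]],[0,0,1.]])
def ray(im,uv):
    p=cv2.undistortPoints(np.array([[uv]],float),K(im),np.array(im["distortion"],float))[0,0]
    return np.array([p[0],p[1],1.])
def world(im,uv):
    d=im["depth"][int(round(uv[1])),int(round(uv[0]))]
    T=np.array(im["world_from_camera"]); return T[:3,:3]@(ray(im,uv)*d)+T[:3,3]
def at_z(im,uv,z):
    T=np.array(im["world_from_camera"]); r=T[:3,:3]@ray(im,uv); return T[:3,3]+r*(z-T[2,3])/r[2]
def cloud(im):
    h,w=im["depth"].shape; v,u=np.mgrid[:h,:w]
    p=cv2.undistortPoints(np.stack([u,v],-1).reshape(-1,1,2).astype(float),K(im),np.array(im["distortion"],float)).reshape(h,w,2)
    P=np.dstack([p,np.ones((h,w))])*im["depth"][...,None]
    T=np.array(im["world_from_camera"]); return P@T[:3,:3].T+T[:3,3]
def proj(im,P):
    T=np.linalg.inv(np.array(im["world_from_camera"])); P=np.atleast_2d(P)@T[:3,:3].T+T[:3,3]
    return cv2.projectPoints(P.reshape(-1,1,3),np.zeros(3),np.zeros(3),K(im),np.array(im["distortion"],float))[0][:,0]
def save(n,px,s=1):
    cv2.imwrite("pics/"+n,cv2.cvtColor(cv2.resize(px,None,fx=s,fy=s,interpolation=cv2.INTER_CUBIC),cv2.COLOR_RGB2BGR))
E
python3 - <<'E'
from h import *
s=env.observe(); print({k:np.round(v,4) for k,v in s.items()}, env.tcp_to_grasp)
a=[]
for c in ("top","scene"):
    im=imaging.get_image(c); save(c+"0.png",im["pixels"]); print(c,np.array(im["world_from_camera"])[:3,3],im["fov_y"])
    for q in ("clamp","knob_grip","trigger_grip","handle_grip","pad_face","tub"):
        for r in models.tip_of(c,q)[:3]: 
            print(c,q,np.round(r["confidence"],2),np.round(r["at"],1),world(im,r["at"]))
E
```

```text
{'time_s': np.float64(0.0), 'q': array([ 50.9197,  21.8435,  74.3862,   0.0026,  83.8589, -12.336 ]), 'qvel': array([-0.1133, -0.0506,  0.006 , -0.0775,  0.0644, -0.0071]), 'joint_efforts': array([ -0.0006, -44.8461, -23.1276,  -0.0003,   0.0049,   0.    ]), 'position': array([0.2473, 0.4909, 0.2307]), 'tool_rot': array([[-0.893 ,  0.45  , -0.001 ],
       [ 0.45  ,  0.893 , -0.0012],
       [ 0.0004, -0.0015, -1.    ]]), 'ft_force': array([-0.4977, -0.3399,  0.2413]), 'wrist_torque': array([-0.0267,  0.011 ,  0.0263]), 'gripper_force': np.float64(0.0), 'grip_width': np.float64(0.0859)} -0.0187
top [0.2706 0.0295 1.5546] 46.252968284382185
top clamp 0.7 [295.6 198. ] [0.5615 0.0689 0.0345]
top knob_grip 0.47 [310.4 205.3] [0.5285 0.0209 0.0755]
top trigger_grip 0.63 [295.2 229.1] [0.4565 0.0722 0.0476]
top handle_grip 0.58 [282.8 224.1] [0.4737 0.1119 0.0495]
top pad_face 0.55 [319.4 199. ] [ 0.5536 -0.0093  0.0468]
top tub 0.97 [324.8 160.2] [ 0.6828 -0.0312  0.0526]
top tub 0.92 [338.3 204.7] [ 0.5307 -0.0696  0.0596]
top tub 0.85 [379.1 166.5] [ 0.6572 -0.2106  0.0489]
scene [-0.5636 -0.2519  0.9987] 42.819710429061686
scene clamp 0.76 [320.3 204.5] [0.5321 0.051  0.0335]
scene knob_grip 0.67 [326.  197.5] [0.5262 0.0324 0.0687]
scene trigger_grip 0.76 [306.6 218.9] [0.4531 0.0694 0.0413]
scene handle_grip 0.7 [298.6 214.1] [0.4921 0.1056 0.0177]
scene pad_face 0.54 [338.7 202.4] [0.5546 0.0012 0.034 ]
scene pad_face 0.24 [463.9 224.6] [ 0.5455 -0.3638  0.0389]
scene tub 0.88 [416.6 196.7] [ 0.6403 -0.2181  0.0342]
scene tub 0.87 [365.2 220.4] [ 0.5048 -0.0886  0.0272]
scene tub 0.76 [360.4 182.3] [ 0.6647 -0.0409  0.0346]
```

View pics/top0.png

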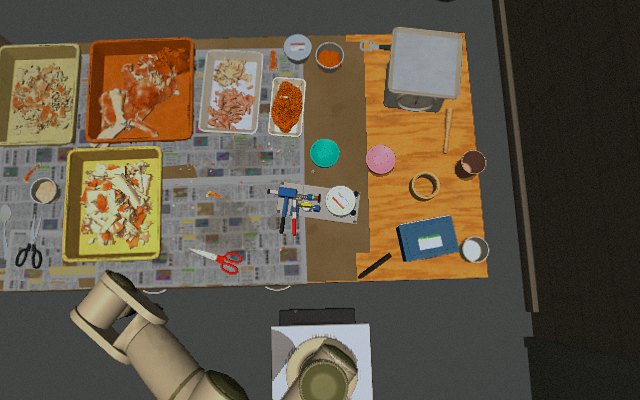

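View pics/scene0.png

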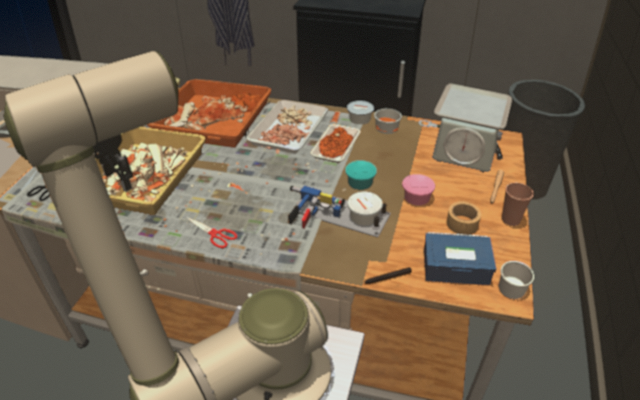

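The white lidded tub at top (340,200) sits on the clamp plate. The look-alikes are turquoise (324,152), pink (380,159), and the metal bowls at (298,47) and (330,55). I choose the white one. The clamp's x axis points roughly along world -y. Next I'll move above the clamp for a close look.

jog_arm(plan="0 0 0 -3.1 -2.2 -0.4 0;0 0 0 -3.1 -2.2 -0.4 0;0 0 0 -3.1 -2.2 -0.4 0;0 0 0 -3.1 -2.2 -0.4 0;0 0 0 -3.1 -2.2 -0.4 0;0 0 0 -3.1 -2.2 -0.4 0;0 0 0 -3.1 -2.2 -0.4 0;0 0 0 -3.1 -2.2 -0.4 0;0 0 0 -3.1 -2.2 -0.4 0;0 0 0 -3.1 -2.2 -0.4 0")

```text
time_s: 1.53
position: [0.4258, 0.1534, 0.2718]
tool_rot: [[-0.893, 0.45, 0.001], [0.45, 0.893, 0.0], [-0.0, 0.0, -1.0]]
ft_force: [1.1, 1.6, 0.2]
grip_width: 0.0853
gripper_force: 0.0
```

jog_arm(plan="0 0 0 -2.5 -1.7 -0.4 0;0 0 0 -2.5 -1.7 -0.4 0;0 0 7 0 0 0 0;0 0 7 0 0 0 0;0 0 7 0 0 0 0;0 0 7 0 0 0 0;0 0 7 0 0 0 0;0 0 7 0 0 0 0;0 0 7 0 0 0 0;0 0 7 0 0 0 0")

```text
time_s: 2.37
position: [0.4547, 0.1023, 0.2794]
tool_rot: [[-0.12, 0.993, 0.0], [0.993, 0.12, -0.0], [-0.0, 0.0, -1.0]]
ft_force: [-0.0, -0.4, 0.2]
grip_width: 0.0853
gripper_force: 0.0
```

jog_arm(plan="0 0 7 0 0 0 0;0 0 7 0 0 0 0;0 0 0 0 0 0 0;0 0 0 0 0 0 0")

```text
time_s: 2.7
position: [0.4547, 0.1023, 0.2794]
tool_rot: [[0.114, 0.994, 0.0], [0.994, -0.114, 0.0], [0.0, 0.0, -1.0]]
ft_force: [0.3, 0.3, 0.9]
grip_width: 0.0854
gripper_force: 0.0
```

```bash
cat > look.py <<'E'
from h import *
import sys
s=env.observe(); print(s["time_s"],s["position"],s["tool_rot"][:,1],s["q"])
im=imaging.get_image("wrist"); save(sys.argv[1],im["pixels"]); T=np.array(im["world_from_camera"]); print(T)
for q in ("clamp","knob_grip","trigger_grip","handle_grip","pad_face","tub"):
    for r in models.tip_of("wrist",q)[:2]:
        print(q,np.round(r["confidence"],2),np.round(r["at"],1),world(im,r["at"]))
E
python3 look.py w1.png
```

```text
2.7 [0.4547 0.1023 0.2794] [ 0.9935 -0.1137  0.0001] [-1.9198 11.3335 81.4406  0.0005 87.2194  4.611 ]
[[ 0.9936 -0.1082 -0.0338  0.4627]
 [-0.1133 -0.9442 -0.3093  0.1818]
 [ 0.0016  0.3111 -0.9504  0.4224]
 [ 0.      0.      0.      1.    ]]
clamp 0.74 [400.4 177.5] [0.561  0.0776 0.0429]
knob_grip 0.56 [380.9 217.1] [0.5283 0.0357 0.0691]
trigger_grip 0.89 [328.3 181.9] [0.4669 0.0825 0.0433]
handle_grip 0.95 [331.6 153.6] [0.4746 0.1199 0.0493]
pad_face 0.57 [399.5 236. ] [ 0.5569 -0.005   0.0455]
tub 0.85 [390.3 271.2] [ 0.5392 -0.0503  0.0595]
tub 0.56 [489.9 232.8] [ 0.6771 -0.0111  0.0513]
```

View pics/w1.png

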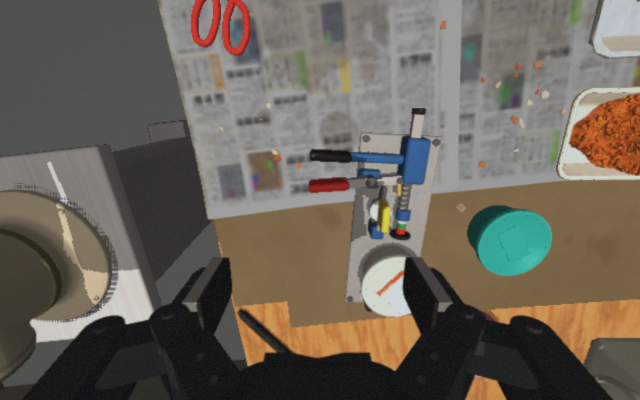

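The wrist view shows the handle (331,155), red trigger (328,185), yellow knob bar (385,217), the pad between them and the tub at (403,232), and the white lid (390,285). I'll fit the clamp frame from colour and depth.

```bash
cat > fit.py <<'E'
from h import *
from scipy.optimize import least_squares
def fit(cam,n=None):
    im=imaging.get_image(cam); C=cloud(im); hsv=cv2.cvtColor(im["pixels"],cv2.COLOR_RGB2HSV); H,S,V=[hsv[...,i].astype(int) for i in range(3)]
    X,Y,Z=C[...,0],C[...,1],C[...,2]
    near=(X>.41)&(X<.64)&(Y>-.14)&(Y<.19)&(im["depth"]>0)
    red=near&((H<8)|(H>172))&(S>150)&(V>70)&(Z>.040)&(Z<.058)&(X<.52)
    yel=near&(H>22)&(H<34)&(S>120)&(V>110)&(Z>.066)&(Z<.085)
    blk=near&(V<60)&(Z>.042)&(Z<.058)&(X<.515)&(Y>.08)
    plate=near&(Z>.004)&(Z<.012)
    out={}
    for k,m in dict(red=red,yel=yel,blk=blk,plate=plate).items():
        m=cv2.morphologyEx(m.astype(np.uint8),cv2.MORPH_OPEN,np.ones((2,2)))
        nl,lab,st,_=cv2.connectedComponentsWithStats(m)
        if nl<2: continue
        m=lab==1+st[1:,4].argmax(); p=C[m]
        r=cv2.minAreaRect((p[:,:2]*1000).astype(np.float32))
        out[k]=(np.array(r[0])/1000,r[1],r[2],np.median(p[:,2]),m.sum()); print(cam,k,*out[k])
    return im,C,out
if __name__=="__main__":
    for c in ("wrist","top"):
        im,C,o=fit(c)
        P=[];L=[]
        for k,l in (("red",(7,-106.5)),("blk",(-32,-107)),("yel",(37.5,-34))):
            if k in o: P.append(o[k][0]); L.append(np.array(l)/1000)
        P,L=np.array(P),np.array(L)
        f=lambda v:(P-(L@np.array([[np.cos(v[2]),-np.sin(v[2])],[np.sin(v[2]),np.cos(v[2])]]).T+v[:2])).ravel()
        s=least_squares(f,[.56,.08,-1.68]); print(c,"pose",s.x[:2],np.degrees(s.x[2]),"res mm",s.fun*1000)
E
python3 fit.py
```

```text
wrist red [0.4743 0.1173] (123.50453186035156, 50.813995361328125) 80.72468566894531 0.04979328498039387 342
wrist yel [0.5127 0.0863] (21.47800064086914, 214.23423767089844) 21.792634963989258 0.07713740550549264 189
wrist blk [0.481  0.1385] (78.42030334472656, 57.0601692199707) 79.39346313476562 0.0496464610696111 382
wrist plate [0.5473 0.0163] (320.1574401855469, 188.3706512451172) 86.55879211425781 0.008239781724369899 4780
wrist pose [0.5698 0.0956] -105.7647037804505 res mm [  8.8187  -0.4909   5.4395 -17.0138 -14.2582  17.5047]
top yel [0.5316 0.0206] (10.073116302490234, 18.944185256958008) 31.33787727355957 0.07439259905471829 12
top plate [0.5878 0.0171] (58.922428131103516, 40.041934967041016) 81.2429428100586 0.006601487352842383 91
top pose [0.5694 0.0543] -96.18288992023028 res mm [ 0. -0.]
```

Run:
```python
from h import *
from scipy.optimize import least_squares
im=imaging.get_image("wrist"); C=cloud(im); hsv=cv2.cvtColor(im["pixels"],cv2.COLOR_RGB2HSV); H,S,V=[hsv[...,i].astype(int) for i in range(3)]
Z=C[...,2]; vv,uu=np.mgrid[:400,:640]
def box(a,b,c,d): return (uu>a)&(uu<b)&(vv>c)&(vv<d)
M=dict(red=(box(300,352,172,200)&((H<8)|(H>172))&(S>120)&(V>70),.05),
 blk=(box(300,353,142,168)&(V<70),.05), yel=(box(368,400,190,245)&(H>20)&(H<34)&(S>120)&(V>100),.077))
o={}
for k,(m,z) in M.items():
    m=m&(abs(Z-z)<.006); p=np.array([at_z(im,(u,v),z)[:2] for v,u in np.argwhere(m)])
    c,(w,h),a=cv2.minAreaRect((p*1000).astype(np.float32)); o[k]=np.array(c)/1000
    print(k,m.sum(),o[k],np.median(p,0),w,h,a,np.median(Z[m]))
# lid circle
m=models.outline_of("wrist","tub")[0]["region"]&(Z>.055)&(Z<.066)
p=np.array([at_z(im,(u,v),.06)[:2] for v,u in np.argwhere(m)]); print("lid",cv2.minEnclosingCircle((p*1000).astype(np.float32)))
# plate corners
m=(abs(Z-.008)<.004)&(S<60)&box(340,450,120,320)&(V>60)
p=np.array([at_z(im,(u,v),.008)[:2] for v,u in np.argwhere(m)]); print("plate",cv2.minAreaRect((p*1000).astype(np.float32)))
P=np.array([o["red"],o["blk"],o["yel"]]);L=np.array([[7,-106.5],[-32,-107],[37.5,-34]])/1000
f=lambda v:(P-(L@np.array([[np.cos(v[2]),-np.sin(v[2])],[np.sin(v[2]),np.cos(v[2])]]).T+v[:2])).ravel()
s=least_squares(f,[.56,.08,-1.68]); print("pose",s.x[:2],np.degrees(s.x[2]),"res mm",s.fun*1000)
save("w1c.png",im["pixels"][90:330,280:480],3)
```

```text
red 358 [0.4662 0.0781] [0.4661 0.0781] 12.359155654907227 50.98185348510742 87.8713150024414 0.04959402577698907
blk 390 [0.473  0.1164] [0.4728 0.1164] 12.121610641479492 51.926849365234375 80.40650939941406 0.049744509828321515
yel 193 [0.532  0.0367] [0.5321 0.0364] 34.69055938720703 9.640631675720215 83.59806060791016 0.0768784713375189
lid ((544.4884643554688, -74.75730895996094), 50.66800308227539)
plate ((557.7487182617188, 2.4066925048828125), (281.01025390625, 156.2303009033203), 85.4019775390625)
pose [0.5724 0.0672] -99.777524722253 res mm [-0.0317 -0.2118  0.563  -0.5015 -0.5313  0.7133]
```

View pics/w1c.png

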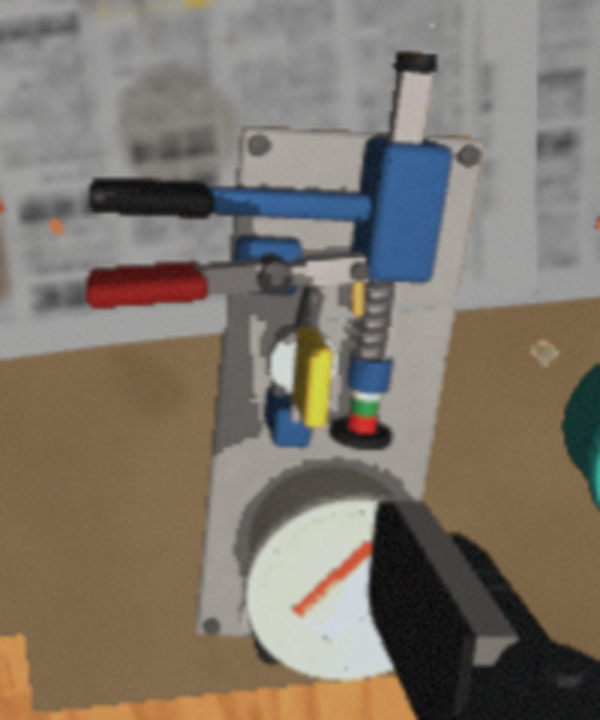

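Clamp pose is (0.5724, 0.0672), yaw -99.8°, with residuals under 1 mm. In the crop the knob is at its start with the stem white/green/red showing. Next, above the knob.

jog_arm(plan="0 0 0 -1.13 1.69 3.2 100;0 0 0 -1.13 1.69 3.2 100;0 0 0 -1.13 1.69 3.2 100;0 0 0 -1.13 1.69 3.2 100;0 0 0 -1.13 1.69 3.2 100;0 0 0 0 0 0 100;0 0 0 0 0 0 100", grip_force=30)

```text
time_s: 3.83
position: [0.5317, 0.0359, 0.118]
tool_rot: [[0.118, 0.993, -0.003], [0.993, -0.118, 0.001], [0.0, -0.004, -1.0]]
ft_force: [-0.8, 0.4, 0.4]
grip_width: 0.0519
gripper_force: 0.0
```

Run:
```python
from h import *
im=imaging.get_image("wrist"); hsv=cv2.cvtColor(im["pixels"],cv2.COLOR_RGB2HSV); H,S,V=[hsv[...,i].astype(int) for i in range(3)]
m=(H>20)&(H<34)&(S>120)&(V>100)&(abs(cloud(im)[...,2]-.077)<.006)
p=np.array([at_z(im,(u,v),.077)[:2] for v,u in np.argwhere(m)]); print(m.sum(),cv2.minAreaRect((p*1000).astype(np.float32)),np.median(p,0))
save("w2.png",im["pixels"])
```

```text
634 ((532.6067504882812, 35.679161071777344), (34.98076629638672, 9.117365837097168), 82.19760131835938) [0.5327 0.0359]
```

View pics/w2.png

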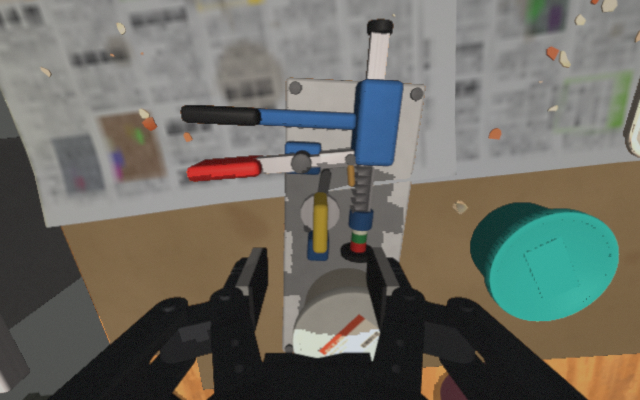

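The view shows the fingers straddling the knob (320,220), with the lug at (323,180) and the pad clear. I'll descend and grip.

jog_arm(plan="0 0 1 0 0.1 2.2 100;0 0 0 0 0 2.2 100;0 0 0 0 0 2.2 100;0 0 0 0 0 0 255;0 0 0 0 0 0 255;0 0 0 0 0 0 255;0 0 0 0 0 0 255;0 0 0 0 0 0 255;0 0 0 0 0 0 255", grip_force=30)

```text
time_s: 4.63
position: [0.5336, 0.0364, 0.0556]
tool_rot: [[0.134, 0.991, 0.003], [0.991, -0.134, -0.0], [0.0, 0.003, -1.0]]
ft_force: [-2.3, 0.8, 6.4]
grip_width: 0.0088
gripper_force: 33.8
```

jog_arm(plan="0 0 -6 0 0 0 255;0 0 -7 0 0 0 255;0 0 -7 0 0 0 255;0 0 -7 0 0 0 255;0 0 -7 0 0 0 255;0 0 -7 0 0 0 255;0 0 -7 0 0 0 255;0 0 -7 0 0 0 255;0 0 -7 0 0 0 255;0 0 -7 0 0 0 255")

```text
time_s: 5.47
position: [0.532, 0.0357, 0.0555]
tool_rot: [[-0.88, 0.475, -0.001], [0.475, 0.88, -0.002], [0.0, -0.002, -1.0]]
ft_force: [-9.5, -5.3, 12.8]
grip_width: 0.0091
gripper_force: 34.6
```

jog_arm(plan="0 0 -4 0 0 0 255;0 0 -3 0 0 0 255;0 0 0 0 0 0 255;0 0 0 0 0 0 255")

```text
time_s: 5.8
position: [0.532, 0.0356, 0.0556]
tool_rot: [[-0.928, 0.372, -0.001], [0.372, 0.928, -0.001], [0.0, -0.001, -1.0]]
ft_force: [-10.5, -4.1, 12.1]
grip_width: 0.0095
gripper_force: 52.5
```

Run:
```python
from h import *
s=env.observe(); print(s["q"],s["wrist_torque"],np.degrees(np.arctan2(*s["tool_rot"][[1,0],1])))
```

```text
[ -8.8753  31.4007  91.1161  -0.0657  57.5197 -76.9821] [-0.7615  1.6586 -1.1724] 68.14210083937891
```

The knob is at its stop: turned 77.9° against 74.5°, with torque and grip force up. I'll relax, release, and rise.

jog_arm(plan="0 0 3 0 0 0 255;0 0 0 0 0 0 150;0 0 0 0 0 0 150;0 0 0 0 0 0 150;0 0 0 0 0 0 150;0 0 0 0 0 -2.5 150;0 0 0 0 0 -2.5 150;0 0 0 0 0 -2.5 150;0 0 0 0 0 0 0;0 0 0 0 0 0 0")

```text
time_s: 6.63
position: [0.5335, 0.0362, 0.1294]
tool_rot: [[-0.908, 0.418, 0.003], [0.418, 0.908, -0.0], [-0.003, 0.001, -1.0]]
ft_force: [0.2, 0.6, 0.5]
grip_width: 0.0581
gripper_force: 0.0
```

Run:
```python
from h import *
s=env.observe(); print(s["position"],s["grip_width"],s["ft_force"])
im=imaging.get_image("wrist"); hsv=cv2.cvtColor(im["pixels"],cv2.COLOR_RGB2HSV); H,S,V=[hsv[...,i].astype(int) for i in range(3)]
m=(H>20)&(H<34)&(S>120)&(V>100)&(abs(cloud(im)[...,2]-.077)<.006)
p=np.array([at_z(im,(u,v),.077)[:2] for v,u in np.argwhere(m)]); print(m.sum(),m.any() and cv2.minAreaRect((p*1000).astype(np.float32)))
save("w3.png",im["pixels"])
R=s["tool_rot"]
print("shift tool cm",R.T@(np.array([.4707,.1049,s["position"][2]])-s["position"])*100)
```

```text
[0.5335 0.0362 0.1294] 0.05813223497670081 [0.1644 0.5672 0.4735]
580 ((531.7305297851562, 35.3576774597168), (8.654122352600098, 34.29277038574219), 64.83248138427734)
shift tool cm [ 8.5791  3.6123 -0.0207]
```

View pics/w3.png

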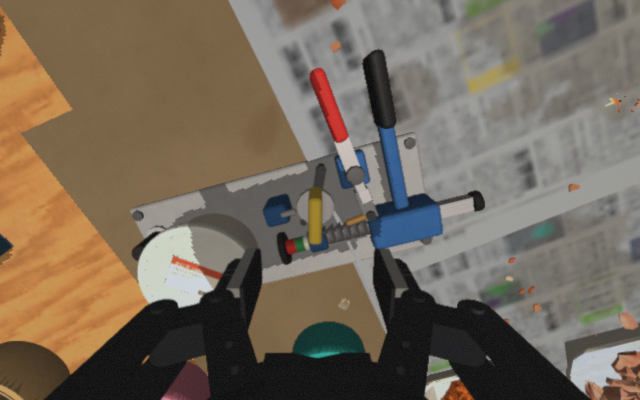

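The view confirms the knob bar (315,218) turned about 74.6°, which is its stop. Now to the handle and trigger.

jog_arm(plan="0 0 0 2.9 1.2 0 0;0 0 0 2.9 1.2 0 0;0 0 0 2.8 1.2 0 0;0 0 -5 0 0 0 0;0 0 -5 0 0 0 0;0 0 -5 0 0 0 0;0 0 0 0 0 0 0")

```text
time_s: 7.27
position: [0.4693, 0.105, 0.1272]
tool_rot: [[-0.986, 0.166, -0.002], [0.166, 0.986, 0.0], [0.002, -0.0, -1.0]]
ft_force: [0.6, -0.8, -0.5]
grip_width: 0.0852
gripper_force: 0.0
```

Run:
```python
from h import *
s=env.observe(); R=s["tool_rot"]; print(s["position"],s["grip_width"],np.degrees(np.arctan2(R[1,1],R[0,1])))
print("shift tool cm",R.T@(np.array([.4707,.1049,.015])-s["position"])*100)
im=imaging.get_image("wrist"); save("w4.png",im["pixels"])
for q in ("trigger_grip","handle_grip"):
    for r in models.tip_of("wrist",q)[:1]: print(q,r["confidence"],r["at"],at_z(im,r["at"],.032))
```

```text
[0.4693 0.105  0.1272] 0.08520206809113645 80.45957386736211
shift tool cm [-0.1638  0.0126 11.2241]
trigger_grip 0.68 [285.0, 202.1] [0.4634 0.0786 0.032 ]
```

View pics/w4.png

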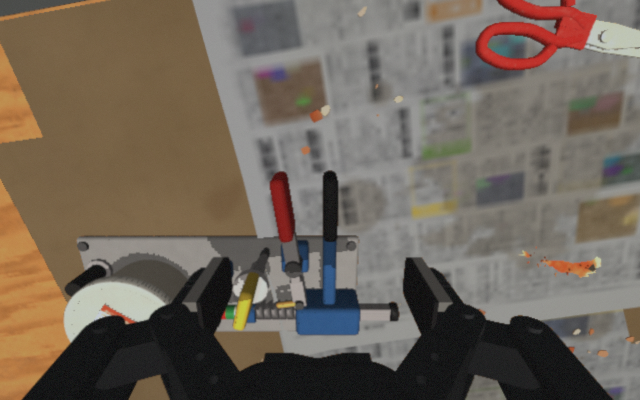

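The red trigger (283,205) and black handle (330,205) lie between the fingers. I'll descend and make the first squeeze.

jog_arm(plan="0 0 0 -0.15 0 2.8 0;0 0 0 0 0 2.8 0;0 0 0 0 0 2.8 0;0 0 0 0 0 2.8 0;0 0 0 0 0 0 0;0 0 0 0 0 0 0", grip_force=45)

```text
time_s: 7.92
position: [0.4709, 0.1045, 0.0158]
tool_rot: [[-0.985, 0.171, -0.003], [0.171, 0.985, 0.0], [0.003, -0.0, -1.0]]
ft_force: [-0.4, -0.3, 1.1]
grip_width: 0.0857
gripper_force: 0.0
```

```bash
cat > stem.py <<'E'
from h import *
import sys
s=env.observe(); print(s["time_s"],s["position"],s["grip_width"],s["gripper_force"],s["ft_force"])
out=[]
o=np.array([.5724,.0672]); a=np.radians(-99.8); ex=np.array([np.cos(a),np.sin(a)]); ey=np.array([-ex[1],ex[0]])
for c in ("wrist","scene","top"):
    im=imaging.get_image(c)
    c1=[proj(im,np.r_[o+ex*x+ey*y,z])[0] for x,y,z in ((.06,-.02,.032),(.06,.02,.032),(.20,-.03,.05),(.20,.03,.05),(.04,0,.04))]
    lo=np.clip(np.min(c1,0)-8,0,[638,398]).astype(int); hi=np.clip(np.max(c1,0)+8,2,[640,400]).astype(int)
    crop=im["pixels"][lo[1]:hi[1],lo[0]:hi[0]]; print(c,lo,hi)
    if min(crop.shape[:2])>9: out.append(cv2.resize(crop,None,fx=260/crop.shape[0],fy=260/crop.shape[0],interpolation=cv2.INTER_CUBIC))
W=np.hstack(out); save(sys.argv[1],W,min(1,800/W.shape[1]))
E
python3 stem.py s0.png
```

```text
7.9167 [0.4709 0.1045 0.0158] 0.08570468497415455 0.0 [-0.4242 -0.2738  1.1226]
wrist [  0 398] [220 400]
scene [322 189] [393 223]
top [299 183] [365 219]
```

View pics/s0.png

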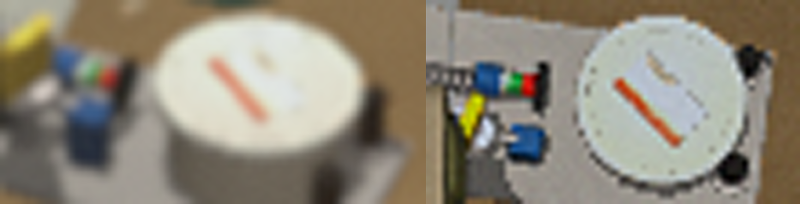

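Top and scene both show the stem (white, green and red all visible, free) and the tub short of the posts. From now on I'll measure numerically. First squeeze.

```bash
cat > m.py <<'E'
from h import *
o=np.array([.5724,.0672]); a=np.radians(-99.8); ex=np.array([np.cos(a),np.sin(a)]); ey=np.array([-ex[1],ex[0]])
s=env.observe(); print("t %.2f width %.4f gf %.1f"%(s["time_s"],s["grip_width"],s["gripper_force"]),s["position"],s["ft_force"])
xs=np.arange(.050,.150,.0025); ys=np.arange(-.009,.0091,.0015)
for c in ("top","scene"):
    acc=0
    for _ in range(3):
        im=imaging.get_image(c); acc=acc+im["pixels"].astype(np.float32)/3
    G=np.array([[np.r_[o+ex*x+ey*y,.036] for x in xs] for y in ys]); uv=proj(im,G.reshape(-1,3)).reshape(len(ys),len(xs),2).astype(np.float32)
    st=cv2.remap(acc,uv[...,0],uv[...,1],cv2.INTER_LINEAR)
    R,Gn,B=st[...,0],st[...,1],st[...,2]
    gr=np.clip(Gn-np.maximum(R,B)-10,0,None); bl=np.clip(B-np.maximum(R,Gn)-10,0,None); rd=np.clip(R-np.maximum(Gn,B)-30,0,None)
    def f(m,lim): w=m.sum(0)*(xs<lim); return "%.0f@%.1f"%(w.sum(),1000*(w*xs).sum()/max(w.sum(),1e-6))
    mid=st[len(ys)//2]
    def cls(p):
        r,g,b=p
        return 'G' if g>max(r,b)+12 else 'B' if b>max(r,g)+12 else 'R' if r>max(g,b)+50 else 'k' if max(p)<75 else 'w' if min(p)>140 else '.'
    print(c,"green",f(gr,.15),"blue",f(bl,.15),"red",f(rd,.13)); print("   ","".join(cls(p) for p in mid))
    L=[r for r in models.outline_of(c,"tub")]
    for r in L:
        u,v=r["bbox"][:2]; w=(at_z(im,(u,v),.05)[:2]-o); 
        if abs(w@ey)<.03: print("    tub x,y",np.round(1000*np.array([w@ex,w@ey]),1),r["region"].sum())
E
python3 m.py
```

```text
t 8.07 width 0.0855 gf 0.0 [0.4723 0.1046 0.0178] [-0.3251  0.29   -0.3653]
top green 1337@60.3 blue 571@61.7 red 3413@84.8
    BBwGGG.RRRkkk.wwww.wwwwwwwwwwwwRRRR.wwwB
    tub x,y [155.8  -4.1] 742
scene green 447@59.7 blue 187@50.0 red 1090@70.2
    B.wGGG.RRRkkk..wwwwwwwwwwwwwwwwwwwwwwww.
    tub x,y [150.4 -21.4] 906
```

jog_arm(plan="0 0 0 0 0 0 255;0 0 0 0 0 0 255;0 0 0 0 0 0 255;0 0 0 0 0 0 255;0 0 0 0 0 0 255;0 0 0 0 0 0 255;0 0 0 0 0 0 255;0 0 0 0 0 0 255", grip_force=45)

```text
time_s: 9.13
position: [0.471, 0.1029, 0.0169]
tool_rot: [[-0.986, 0.169, -0.001], [0.169, 0.986, -0.003], [0.001, -0.003, -1.0]]
ft_force: [-5.8, -14.1, 10.6]
grip_width: 0.0365
gripper_force: 44.0
```

```bash
python3 m.py
```

```text
t 9.13 width 0.0365 gf 44.0 [0.471  0.1029 0.0169] [ -5.8446 -14.0718  10.582 ]
top green 1366@64.8 blue 1258@57.5 red 3494@87.4
    BBBBGGGGRRRRkkk.ww.wwwwwwwwwwwwRRRR.wwwB
    tub x,y [148.5  -5.8] 722
scene green 582@64.3 blue 803@51.8 red 1124@74.7
    BBB.GGGG.RRRkkk..wwwwwwwwwwwwwwwwwwwwww.
    tub x,y [151.  -16.8] 907
```

jog_arm(plan="0 0 0 0 0 0 10;0 0 0 0 -0.15 0 10;0 0 0 0 0 0 10;0 0 0 0 0 0 10;0 0 0 0 0 0 10;0 0 0 0 0 0 10")

```text
time_s: 10.03
position: [0.4712, 0.1033, 0.0163]
tool_rot: [[-0.986, 0.169, 0.0], [0.169, 0.986, 0.0], [-0.0, 0.0, -1.0]]
ft_force: [-0.7, 0.6, -0.7]
grip_width: 0.0822
gripper_force: 0.0
```

jog_arm(plan="0 0 0 0 0 0 255;0 0 0 0 0 0 255;0 0 0 0 0 0 255;0 0 0 0 0 0 255;0 0 0 0 0 0 255;0 0 0 0 0 0 255;0 0 0 0 0 0 255;0 0 0 0 0 0 255")

```text
time_s: 10.7
position: [0.4711, 0.1029, 0.0172]
tool_rot: [[-0.985, 0.17, 0.0], [0.17, 0.985, -0.001], [-0.0, -0.001, -1.0]]
ft_force: [-3.5, -3.0, 12.8]
grip_width: 0.0364
gripper_force: 46.4
```

```bash
python3 m.py
```

```text
t 10.70 width 0.0364 gf 46.4 [0.4711 0.1029 0.0172] [-3.4536 -2.9883 12.7947]
top green 1136@71.8 blue 2445@59.0 red 3461@93.0
    BBBBBBBwGGGRRRRkk..wwwwwwwwwwwwRRRR.wwww
    tub x,y [149.9  -6.3] 737
scene green 507@71.1 blue 1551@55.9 red 1192@81.5
    BBBBBBwGGG.RRRR...wwwwwwwwwwwwwwwwwwwww.
    tub x,y [149.2 -15.2] 909
```

jog_arm(plan="0 0 0 0 0 0 10;0 0 0 0 0 0 10;0 0 0 0 0 0 10;0 0 0 0 0 0 10;0 0 0 0 0 0 10;0 0 0 0 0 0 10")

```text
time_s: 11.6
position: [0.4712, 0.1033, 0.0163]
tool_rot: [[-0.986, 0.169, 0.0], [0.169, 0.986, 0.0], [0.0, 0.0, -1.0]]
ft_force: [1.0, -0.7, -0.5]
grip_width: 0.0818
gripper_force: 0.0
```

jog_arm(plan="0 0 0 0 0 0 255;0 0 0 0 0 0 255;0 0 0 0 0 0 255;0 0 0 0 0 0 255;0 0 0 0 0 0 255;0 0 0 0 0 0 255;0 0 0 0 0 0 255;0 0 0 0 0 0 255")

```text
time_s: 12.27
position: [0.471, 0.1029, 0.0172]
tool_rot: [[-0.985, 0.17, 0.0], [0.17, 0.985, -0.001], [-0.0, -0.0, -1.0]]
ft_force: [-3.8, -2.5, 13.8]
grip_width: 0.0365
gripper_force: 46.4
```

```bash
python3 m.py
```

```text
t 12.27 width 0.0365 gf 46.4 [0.471  0.1029 0.0172] [-3.8455 -2.5222 13.8143]
top green 1153@78.6 blue 2539@65.7 red 3696@97.5
    ..BBBBBBBBGGG.RRRRk.wwwwwwwwwwwRRRR.wwww
    tub x,y [153.1 -10.8] 724
scene green 505@78.3 blue 1584@62.8 red 767@88.0
    ..BBBBBBBwGGG.RRR.wwwwwwwwwwwwwwwwwwwww.
    tub x,y [153.5 -26.2] 905
```

jog_arm(plan="0 0 0 0 0 0 10;0 0 0 0 0 0 10;0 0 0 0 0 0 10;0 0 0 0 0 0 10;0 0 0 0 0 0 10;0 0 0 0 0 0 10")

```text
time_s: 13.17
position: [0.4711, 0.1033, 0.0163]
tool_rot: [[-0.986, 0.169, -0.0], [0.169, 0.986, 0.0], [0.0, 0.0, -1.0]]
ft_force: [0.7, -0.8, 0.1]
grip_width: 0.0823
gripper_force: 0.0
```

jog_arm(plan="0 0 0 0 0 0 255;0 0 0 0 0 0 255;0 0 0 0 0 0 255;0 0 0 0 0 0 255;0 0 0 0 0 0 255;0 0 0 0 0 0 255;0 0 0 0 0 0 255;0 0 0 0 0 0 255")

```text
time_s: 13.83
position: [0.471, 0.1029, 0.0172]
tool_rot: [[-0.985, 0.17, 0.0], [0.17, 0.985, -0.001], [-0.0, -0.0, -1.0]]
ft_force: [-3.9, -2.0, 13.1]
grip_width: 0.0365
gripper_force: 46.2
```

```bash
python3 m.py
```

```text
t 13.83 width 0.0365 gf 46.2 [0.471  0.1029 0.0172] [-3.9037 -1.9679 13.1445]
top green 1323@84.9 blue 2466@71.8 red 3335@99.6
    .....BBBBBBBwGGGRRRR.wwwwwwwwwww.RRRRwww
    tub x,y [153.5  -6.7] 741
scene green 576@84.1 blue 1541@69.7 red 598@93.7
    .....BBBBBB.GGG..RRwwwwwwwwwwwwwwwwwwwww
    tub x,y [158.8 -20.4] 875
```

jog_arm(plan="0 0 0 0 0 0 10;0 0 0 0 0 0 10;0 0 0 0 0 0 10;0 0 0 0 0 0 10;0 0 0 0 0 0 10;0 0 0 0 0 0 10")

```text
time_s: 14.73
position: [0.4712, 0.1033, 0.0163]
tool_rot: [[-0.986, 0.169, 0.0], [0.169, 0.986, 0.0], [-0.0, 0.0, -1.0]]
ft_force: [0.7, 0.0, -0.4]
grip_width: 0.082
gripper_force: 0.0
```

jog_arm(plan="0 0 0 0 0 0 255;0 0 0 0 0 0 255;0 0 0 0 0 0 255;0 0 0 0 0 0 255;0 0 0 0 0 0 255;0 0 0 0 0 0 255;0 0 0 0 0 0 255;0 0 0 0 0 0 255")

```text
time_s: 15.4
position: [0.471, 0.1029, 0.0172]
tool_rot: [[-0.985, 0.17, 0.0], [0.17, 0.985, -0.001], [-0.0, -0.0, -1.0]]
ft_force: [-5.4, -1.8, 12.8]
grip_width: 0.0365
gripper_force: 45.5
```

```bash
python3 m.py; sed -i 's/for c in ("wrist","scene","top")/for c in ("scene","top")/' stem.py; python3 stem.py s5.png
```

```text
t 15.40 width 0.0365 gf 45.5 [0.471  0.1029 0.0172] [-5.4137 -1.7715 12.7845]
top green 587@87.2 blue 2406@78.2 red 3036@99.3
    ........BBBBBBGGRRRR.wwwwwwwwwww.RRRRwww
    tub x,y [152.4  -8.2] 715
scene green 16@87.5 blue 1604@76.6 red 813@93.9
    ........BBBBBB...RRwwwwwwwwwwwwwwwwwwwww
    tub x,y [157.2 -22.5] 955
15.8 [0.471  0.1028 0.0172] 0.036508650541220135 45.54484114050865 [-4.4517 -2.682  12.8933]
scene [322 189] [393 223]
top [299 183] [365 219]
```

View pics/s5.png

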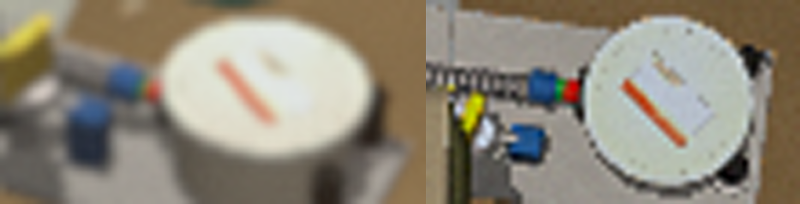

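The blue tube now ends on a thin green band (top crop about (560,90)), with white gone and red beyond it. The pad is about 8 mm in, the tub rests on both posts, and the trigger is held home at 36.5 mm width. Handing in.

```bash
python3 -c "
from rig import job
print(job.close_job())"
```

```text
the job is handed in; nothing more can be done
None
```

The job is handed in with the tub clamped: knob at its stop, five trigger strokes, tub against both posts, the tube's end in the green (pad about 8 mm in by image measurement), and the trigger still squeezed home.

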